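# Lift the boiled egg from the tall egg cup with the tongs

### The arm

A 6-joint arm with a two-finger parallel gripper is mounted at the origin on a cart in front of the work surface, level with it; the furniture and walls round the work are solid. World frame = base frame: x ahead of the robot, y to its left, z up, the work surface at z = 0. Lengths are in m, angles in degrees, forces in N, time in s.
With the tool pointing down it reaches from about 0.25 to 0.725 m from the base axis. Payload 9.7 kg.
Tool frame: the origin (TCP) lies on the centre line of the jaws, within the pads' length; the fingertips stand 22 mm ahead of it and the grasp point (between the pads) lies 3 mm ahead of it; z points along the fingers, y is the direction in which the jaws open and shut (so a half turn about z gives the same grasp; the last joint's range is limited). The gripper opens to 85 mm and grips with 20 to 120 N. Pads are 22 mm wide; open, the fingers measure 114 mm over their backs; the gripper's body (76 mm by 85 mm) begins 54 mm behind the grasp point. The pads swing forward as they close: fully open they stand 13 mm farther back than shut.
Start: joints at [66.291, 4.979, 10.078, 95.1, 0, 90], TCP at [0.221, 0.504, 0.253] pointing down, gripper open.
Joint ranges: [-179.16, 179.16], [-48.56, 103.87], [-65.8, 70.77], [-126.05, 130.52], [-82.76, 87.17], [-180, 180]. Speed limits (degrees/s): [127.2, 127.2, 147.25, 180, 180, 180].

### API

Orientations are given as [roll, pitch, yaw] about the fixed x, y, z axes, in that order (R = Rz(yaw) Ry(pitch) Rx(roll)).
In Python, from workcell import monitor, eyes, job gives the robot as it stands. The module is installed in compiled form; this text tells all that it offers.
- The arm moves only by the tool drive_tool, never from a script. Its argument "plan" is a list of rows, each a list of 3 entries, a list of its own where there are three numbers: the opening, from 0 (shut) to 1 (fully open), then the shift along the world's x, y, z in m, then the turn about the world's z in degrees. In form: [[gripper, [x, y, z], yaw], ...]. A call has 1 to 10 rows; each row shifts and turns the commanded pose from where the row before left it; what a row does not reach is not made up. A row lasts 1/8 s, in which the tool goes at most 62.5 mm and 10.7 degrees, less where a joint would pass 70% of its speed; a pose out of reach is approached as far as the arm can. A call is refused whole if a number of a shift passes 0.0625 or a number of a turn 10.7, either way. A call with a gripper value outside its range is refused whole. The fingers move at their own pace and stop on an object; "grip_force" is the grip in N (left out, the last holds). Time passes only in rows, so rows that do not move let the fingers close. It gives the time, the measured TCP pose, the force and the opening at its end, in the units of the state.
- monitor.get_obs(): the state, without advancing time (a new reading comes with each control period).
- eyes.camera(name): name is "scene" or "top"; returns (picture, depth): 420x560x3 uint8, red, green, blue; 420x560 float32, m along the optical axis (not along the pixel's ray), 0 where there is no reading.
- eyes.camera_params(name): a dict with "fx", "fy", "cx", "cy" (pixels), "dist_coeffs" ([k1, k2, p1, p2, k3] as OpenCV has them; the pictures are not rectified), "extrinsics" (4x4, takes a point from world to camera coordinates). Camera axes: x right, y down, z forward; pixel columns grow to the right and rows downward; lengths in m; the calibration is good to about 2 mm. A picture is of the moment at which its call begins. camera_params takes no time and is no camera call.
- job.job_done(): hands the job in, once; it reports no verdict.
The state is a dict: "time": time; "q": joint angles; "qd": joint speeds; "joint_efforts": joint torques, N m; "ee_pos": TCP position; "tcp_rot": TCP orientation; "wrist_force": force on the tool from outside, world axes, zero at the start; "torque": the same for the moment, N m; "opening": finger opening in m.
Only numpy, scipy, OpenCV 4.12 (cv2) and the standard library are available. Lean on these libraries where they do the work, as an engineer would, in place of code of your own. Each camera call takes 0.05 s, during which the arm holds its last target.

### The job

The boiled egg in the tall egg cup is too hot for the fingers: pick up the kitchen tongs, close their jaws on that egg and lift it out, about 10 cm clear of the cup. Do not touch the egg with the gripper, and leave both cups, the other egg, the mug, the pepper shaker and the spoon standing where they are. Finish while still holding the tongs squeezed, with the egg held up in the air in their jaws; do not put anything down.

Things in the scene. Friction and masses are not known exactly. Their poses are not given: they have to be found in the camera images.
- tongs: sprung steel kitchen tongs lying on their side, so they open and close horizontally: two upright strip arms 22 mm high, joined by a hub. Origin: midway between the arms' black grip sleeves, on the underside. x: along the tongs to the jaws, y: across, the way they close, z: up. Hub at x = -105 mm, its ring ends at -137, the jaws at about +115. About 0.11 kg, balanced near the sleeves
- tongs_grip (a point): point midway between the black sleeves, 11 mm above the underside: grip here across y. Sleeves: x = -28 to +28 mm, 22 mm high. Open they are 61 mm apart over their outsides (wider towards the jaws, 8 degrees between them), on the 44 mm egg 47 mm and parallel; jaws move twice as far. Squeezed to about 53 mm the tongs can be carried with jaws still wide. Axes as the tongs
- tongs_jaw (a point): point midway between the jaws, 95 mm ahead of the tongs' origin, 11 mm above the underside, where the egg's centre belongs. Each jaw is a shallow V cradle, 16 mm high, 38 mm long; open they are about 60 mm apart inside at their ends and 82 mm over their outsides. Axes as the tongs
- tongs_left (a joint): closing angle of the left arm (the right one follows equally), rad: 0 = sprung open, about 0.07 = closed on the 44 mm egg, 0.12 = limit. The spring pushes each sleeve out with about 9 N when open, 11 N when closed on the egg
- egg: the hot egg, upright in the tall cup, 44 mm in diameter, 56 mm high, about 60 g. Origin at its lower end, z axis up through its tip
- egg_center (a point): centre of the hot egg at its widest (44 mm diameter), 26 mm above its lower end; 14 mm above the rim of the cup, so jaws centred here clear the rim by 6 mm
- tall_cup: tall white egg cup on a thin stem, foot 50 mm across, rim 45 mm across and 80 mm high, loose, 0.15 kg. Origin: centre of its underside, z up
- tall_cup_seat (a point): inner floor of the tall cup, on which the egg's lower end stands, 68 mm above the underside
- low_cup: low white egg cup with a thick stem, foot 50 mm across, rim 45 mm across and 40 mm high, with the other egg in it; to be left alone. Origin: centre of its underside
- other_egg: an equal egg in the low cup (its tip 84 mm above the worktop), to be left alone. Origin at its lower end
- mug: white mug 92 mm in diameter, 95 mm high, bystander. Origin: centre of its underside
- pepper_shaker: pepper shaker 44 mm in diameter, 90 mm high, bystander. Origin: centre of its underside
- spoon: table spoon 187 x 31 x 6 mm lying flat, its length along x, bystander. Origin: centre of its underside
Things that resemble listed ones, but are neither listed nor needed, are in the scene too. Leave any blue or red look-alike of the tall_cup alone.

How it is judged:
By the outcome, as a careful person would: the job done as asked, in the order asked, and still so for the second after the job is handed in, while the arm keeps its last pose, push and grip.
It also fails if it takes over 45 s, if anything falls off the work surface, if the arm or the gripper's body presses on something with over 40 N, if the wrist force passes 120 N, or if a joint passes its speed limit or range.

## Working session

There is one attempt and no reset: what is moved stays moved. The work goes in short steps, Python scripts to look and compute and a tool call to move; the robot and the scene stay as the last step left them, time stands still between calls to the robot, and variables do not carry over. Pictures are saved under pics/ and viewed, and the job is handed in when it is done.

Besides the shell and the picture viewer there is one more tool, called after "Call:" in YAML: its name, and indented under it one key for each argument. drive_tool: Moves the arm, as the interface text tells. Its arguments: {"type":"object","properties":{"plan":{"type":"array","items":{"type":"array"}},"grip_force":{"type":"number"}},"required":["plan"]}

```bash
mkdir -p pics
python3 - <<'E'
from workcell import monitor, eyes
import cv2,numpy as np
o=monitor.get_obs();print({k:np.round(v,3) for k,v in o.items()})
for n in("scene","top"):
    p,d=eyes.camera(n);np.savez(f"pics/{n}0.npz",p=p,d=d);cv2.imwrite(f"pics/{n}0.png",p[...,::-1])
    c=eyes.camera_params(n);print(n,c["fx"],c["fy"],c["cx"],c["cy"],c["dist_coeffs"]);print(np.round(np.linalg.inv(c["extrinsics"]),3))
E
```

```text
{'time': np.float64(0.0), 'q': array([ 6.6291e+01,  5.0110e+00,  1.0034e+01,  9.5101e+01, -1.0000e-03,
        9.0001e+01]), 'qd': array([-0.017, -0.028,  0.027,  0.015, -0.083,  0.054]), 'joint_efforts': array([-1.0000e-03, -5.2038e+01,  4.6482e+01,  1.6000e-02, -0.0000e+00,
        0.0000e+00]), 'ee_pos': array([0.221, 0.503, 0.253]), 'tcp_rot': array([-1.79922e+02,  1.00000e-03,  1.56290e+02]), 'wrist_force': array([-0.191,  0.024,  1.25 ]), 'torque': array([ 0.001, -0.065,  0.009]), 'opening': np.float64(0.085)}
scene 521.0352038146852 521.0352038146852 270.18265895669873 208.8718095513092 [-0.07745364  0.          0.          0.          0.        ]
[[ 0.764 -0.264  0.589 -0.196]
 [-0.645 -0.287  0.708 -0.831]
 [-0.018 -0.921 -0.389  0.573]
 [ 0.     0.     0.     1.   ]]
top 387.14041456034045 387.14041456034045 272.9904557604041 202.06057905189564 [-0.11036781  0.          0.          0.          0.        ]
[[ 0.01  -0.998  0.055  0.462]
 [-1.    -0.009  0.021  0.036]
 [-0.02  -0.055 -0.998  1.224]
 [ 0.     0.     0.     1.   ]]
```

View pics/scene0.png

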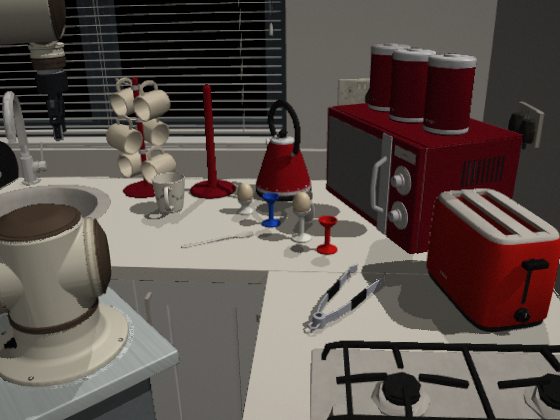

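View pics/top0.png

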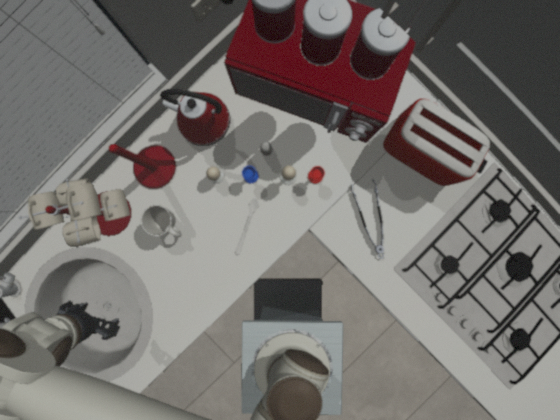

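```bash
cat > h.py <<'E'
import cv2,numpy as np
from workcell import eyes
def cam(n):
    c=eyes.camera_params(n);K=np.array([[c["fx"],0,c["cx"]],[0,c["fy"],c["cy"]],[0,0,1]]);return K,np.array(c["dist_coeffs"]),np.array(c["extrinsics"])
def ray(n,uv):
    K,D,E=cam(n);uv=np.asarray(uv,float).reshape(-1,1,2)
    x=cv2.undistortPoints(uv,K,D)[:,0];v=np.c_[x,np.ones(len(x))]
    T=np.linalg.inv(E);return T[:3,3],v@T[:3,:3].T
def onplane(n,uv,z):
    o,v=ray(n,uv);return o+v*((z-o[2])/v[:,2])[:,None]
def cloud(n,d):
    H,W=d.shape;u,v=np.meshgrid(np.arange(W),np.arange(H))
    o,r=ray(n,np.c_[u.ravel(),v.ravel()]);return (o+r*d.reshape(-1,1)).reshape(H,W,3)
def proj(n,P):
    K,D,E=cam(n);return cv2.projectPoints(np.asarray(P,float).reshape(-1,1,3),cv2.Rodrigues(E[:3,:3])[0],E[:3,3],K,D)[0][:,0]
E
python3 - <<'E'
from h import *
for n,(x0,y0,x1,y1) in dict(scene=(225,170,405,345),top=(190,130,400,270)).items():
    z=np.load(f"pics/{n}0.npz");p=z["p"][y0:y1,x0:x1]
    s=min(800/(x1-x0),600/(y1-y0));p=cv2.resize(p,None,fx=s,fy=s,interpolation=cv2.INTER_CUBIC)[:600,:800]
    p=np.clip(p*1.3,0,255).astype(np.uint8);print(n,s)
    cv2.imwrite(f"pics/{n}0z.png",p[...,::-1])
z=np.load("pics/top0.npz");C=cloud("top",z["d"])
h=C[...,2]
for nm,(u,v) in dict(low=(213,173),blue=(250,175),tall=(289,173),red=(317,175),pep=(266,148)).items():
    w=C[v-14:v+15,u-14:u+15].reshape(-1,3);w=w[(w[:,2]>.03)&(w[:,2]<.2)]
    print(nm,len(w),np.round(w[:,2].max(),3),np.round(np.median(w[w[:,2]>w[:,2].max()-.02],0),3))
print("table",np.median(h[200:230,280:300]))
E
```

```text
scene 3.4285714285714284
top 3.8095238095238093
low 178 0.088 [0.611 0.243 0.079]
blue 169 0.084 [0.613 0.133 0.073]
tall 180 0.128 [0.608 0.017 0.118]
red 173 0.086 [ 0.614 -0.07   0.074]
pep 150 0.094 [0.689 0.083 0.087]
table 0.0007691803887627247
```

View pics/scene0z.png

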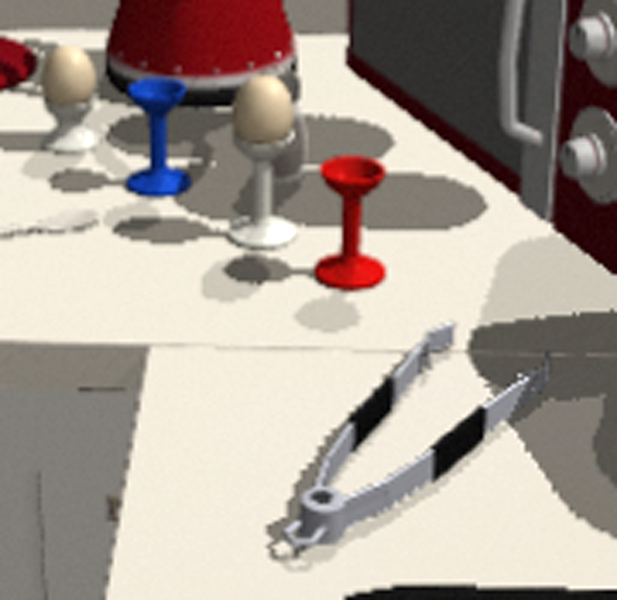

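View pics/top0z.png

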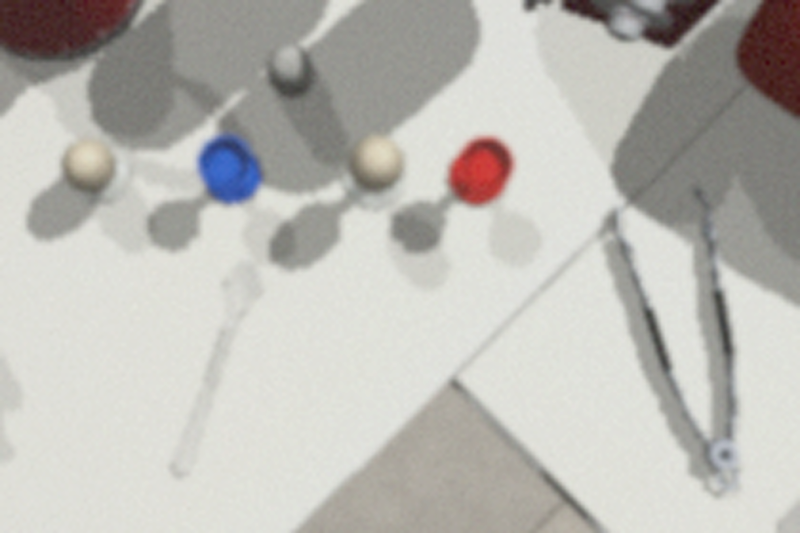

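```bash
cat > tongs.py <<'E'
from h import *
z=np.load("pics/top0.npz");C=cloud("top",z["d"]);p=z["p"].astype(int)
# black sleeves in both views
Zs=np.load("pics/scene0.npz")
def sleeves(n,box,zpl):
    x0,y0,x1,y1=box;p=np.load(f"pics/{n}0.npz")["p"][y0:y1,x0:x1]
    m=(p.max(2)<60).astype(np.uint8)
    k,l,st,ce=cv2.connectedComponentsWithStats(m)
    for i in range(1,k):
        if st[i,4]>10:
            q=np.argwhere(l==i)[:,::-1]+[x0,y0]
            w=onplane(n,q,zpl);print(n,st[i,4],np.round(ce[i]+[x0,y0],1),"mean",np.round(w.mean(0),4))
sleeves("top",(345,180,390,245),.020)
sleeves("scene",(310,255,375,320),.011)
w=C[175:262,345:392];m=(w[...,2]>.010)&(w[...,2]<.035);P=w[m]
print(len(P))
px=np.argwhere(m)+[175,345]
for name,uv in dict(hub=[(190+723/3.81,130+455/3.81)],tipL=[(190+614/3.81,130+215/3.81)],tipR=[(190+700/3.81,130+192/3.81)]).items(): print(name,onplane("top",uv,.022).round(4))
xs=P[:,0]
for a in np.arange(.33,.62,.02):
    s=P[(xs>=a)&(xs<a+.02)]
    if len(s): 
        ys=np.sort(s[:,1]);print(round(a,2),len(s),ys.min().round(3),ys.max().round(3), s[:,2].max().round(3))
E
python3 tongs.py
```

```text
scene 123 [333.2 289.8] mean [ 0.4778 -0.2159  0.011 ]
scene 153 [358.4 298.5] mean [ 0.4908 -0.2716  0.011 ]
332
hub [[ 0.3838 -0.2718  0.022 ]]
tipL [[ 0.5791 -0.1822  0.022 ]]
tipR [[ 0.5988 -0.2534  0.022 ]]
0.35 14 -0.285 -0.267 0.02
0.37 39 -0.284 -0.259 0.028
0.39 37 -0.28 -0.25 0.028
0.41 23 -0.28 -0.238 0.025
0.43 24 -0.279 -0.227 0.026
0.45 26 -0.279 -0.221 0.025
0.47 24 -0.277 -0.214 0.028
0.49 35 -0.276 -0.207 0.029
0.51 25 -0.273 -0.2 0.026
0.53 24 -0.267 -0.191 0.026
0.55 30 -0.267 -0.183 0.025
0.57 20 -0.264 -0.183 0.024
0.59 11 -0.261 -0.25 0.024
```

```bash
cat > egg.py <<'E'
from h import *
import sys
def run(sfx,boxes):
    out=[]
    for n,(x0,y0,x1,y1) in boxes.items():
        p=np.load(f"pics/{n}{sfx}.npz")["p"][y0:y1,x0:x1]
        hsv=cv2.cvtColor(p,cv2.COLOR_RGB2HSV)
        m=((hsv[...,0]>8)&(hsv[...,0]<28)&(hsv[...,1]>45)&(hsv[...,2]>60)).astype(np.uint8)
        k,l,st,ce=cv2.connectedComponentsWithStats(m);i=1+np.argmax(st[1:,4])
        cn=max(cv2.findContours((l==i).astype(np.uint8),0,1)[0],key=cv2.contourArea)
        e=cv2.fitEllipse(cn);c=np.array(st[i,:2])+st[i,2:4]/2-.5+[x0,y0]
        print(n,st[i],"bbox c",c,"cen",ce[i]+[x0,y0]);out.append((n,e[0][0]+x0,e[0][1]+y0))
        print(n,"ell",np.round(e,1) if 0 else e, "on z=.094",onplane(n,[(out[-1][1],out[-1][2])],.094).round(4))
    A=[];b=[]
    for n,u,v in out:
        o,r=ray(n,[(u,v)]);r=r[0]/np.linalg.norm(r[0]);M=np.eye(3)-np.outer(r,r);A.append(M);b.append(M@o)
    X=np.linalg.lstsq(np.vstack(A),np.hstack(b),rcond=None)[0];print("tri",X.round(4))
if __name__=="__main__":
    run("0",dict(scene=(288,185,318,220),top=(278,160,302,186)))
    z=np.load("pics/top0.npz");C=cloud("top",z["d"])[158:190,275:305].reshape(-1,3)
    w=C[(C[:,2]>.1)&(C[:,2]<.2)]
    f=lambda q:0
    from scipy.optimize import least_squares
    s=least_squares(lambda q:np.linalg.norm((w-[q[0],q[1],.0965])/[.022,.022,.028],axis=1)-1,[.61,.015],loss="soft_l1",f_scale=.1);print(s.x,len(w))
    for nm,(u,v) in dict(seatfoot=(0,0)).items(): pass
E
python3 egg.py
```

```text
scene [  4   6  19  21 299] bbox c [301. 201.] cen [301.31438127 201.81939799]
scene ell ((13.31119441986084, 16.82584571838379), (17.352890014648438, 20.153919219970703), 3.8852460384368896) on z=.094 [[0.6137 0.0229 0.094 ]]Traceback (most recent call last):
  File "egg.py", line 19, in <module>
    run("0",dict(scene=(288,185,318,220),top=(278,160,302,186)))
    ~~~^^^^^^^^^^^^^^^^^^^^^^^^^^^^^^^^^^^^^^^^^^^^^^^^^^^^^^^^^
  File "egg.py", line 11, in run
    e=cv2.fitEllipse(cn);c=np.array(st[i,:2])+st[i,2:4]/2-.5+[x0,y0]
cv2.error: OpenCV(4.12.0) /io/opencv/modules/imgproc/src/shapedescr.cpp:361: error: (-201:Incorrect size of input array) There should be at least 5 points to fit the ellipse in function 'fitEllipseNoDirect'
```

Call:
drive_tool:
  plan:
    - [1, [0.02, -0.04, 0.0], 8]

```text
time: 0.22
ee_pos: [0.2406, 0.4643, 0.252]
tcp_rot: [-179.9, -0.0, 164.6]
wrist_force: [0.7, -0.2, 0.3]
opening: 0.0857
```

```bash
python3 -c "
from workcell import monitor
o=monitor.get_obs();print(o['q'],o['tcp_rot'],o['ee_pos'])"
```

```text
[6.25983708e+01 1.31325825e+00 6.10156858e+00 9.48881626e+01
 1.32348749e-02 7.80206448e+01] [-1.79905069e+02 -3.36718895e-02  1.64577687e+02] [0.24059507 0.46425465 0.25197088]
```

```bash
sed -i 's/>45)&/>(45 if n=="scene" else 22))\&/' egg.py; python3 egg.py
```

```text
scene [  4   6  19  21 299] bbox c [301. 201.] cen [301.31438127 201.81939799]
scene ell ((13.31119441986084, 16.82584571838379), (17.352890014648438, 20.153919219970703), 3.8852460384368896) on z=.094 [[0.6137 0.0229 0.094 ]]
top [  3   5  15  15 156] bbox c [288. 172.] cen [288.25       171.95512821]
top ell ((10.248738288879395, 12.00146484375), (13.183917999267578, 13.489302635192871), 85.18299102783203) on z=.094 [[0.613  0.0158 0.094 ]]
tri [0.6111 0.0172 0.0967]
[0.61025383 0.01708535] 166
```

Call:
drive_tool:
  plan:
    - [1, [0.03, -0.06, 0.0], 6]
    - [1, [0.03, -0.06, 0.0], 6]
    - [1, [0.03, -0.06, 0.0], 6]
    - [1, [0.03, -0.06, 0.0], 6]
    - [1, [0.02, -0.06, 0.0], 5]
    - [1, [0.02, -0.06, 0.0], 0]
    - [1, [0.02, -0.06, 0.0], 0]
    - [1, [0.02, -0.06, 0.0], 0]
    - [1, [0.02, -0.06, 0.0], 0]
    - [1, [0.02, -0.06, 0.0], 0]

```text
time: 1.48
ee_pos: [0.4717, -0.118, 0.2532]
tcp_rot: [180.0, 0.0, -166.7]
wrist_force: [1.1, 0.9, 0.1]
opening: 0.0853
```

Call:
drive_tool:
  plan:
    - [1, [0.002, -0.05, -0.03], 1]
    - [1, [0.002, -0.058, -0.04], 0]
    - [1, [0, 0, -0.04], 0]
    - [1, [0, 0, -0.03], 0]
    - [1, [0, 0, 0], 0]
    - [1, [0, 0, 0], 0]
    - [1, [0, 0, 0], 0]

```text
time: 2.35
ee_pos: [0.4761, -0.2173, 0.1195]
tcp_rot: [-179.9, 0.1, -165.7]
wrist_force: [-0.1, -0.5, -0.6]
opening: 0.0851
```

Run:
```python
from h import *
for n in("scene","top"):
    p,d=eyes.camera(n);np.savez(f"pics/{n}1.npz",p=p,d=d)
    x0,y0,x1,y1=dict(scene=(260,180,440,345),top=(330,140,430,270))[n]
    q=p[y0:y1,x0:x1];s=min(700/(x1-x0),580/(y1-y0));q=cv2.resize(q,None,fx=s,fy=s,interpolation=2);cv2.imwrite(f"pics/{n}1.png",q[...,::-1])
```

```text
(no output)
```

View pics/scene1.png

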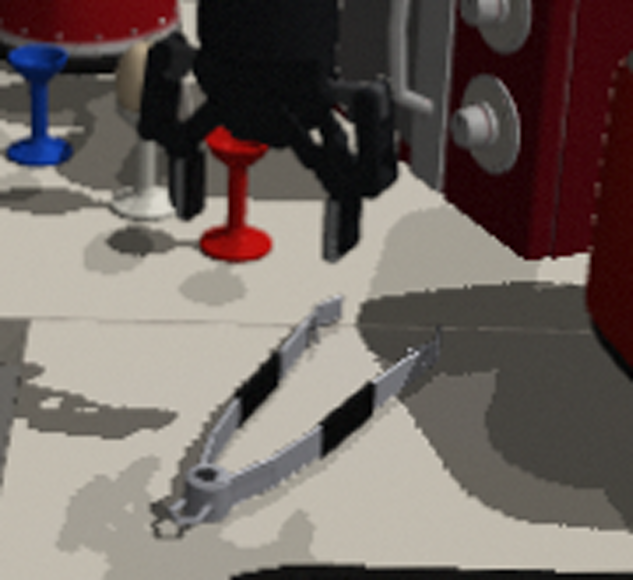

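View pics/top1.png

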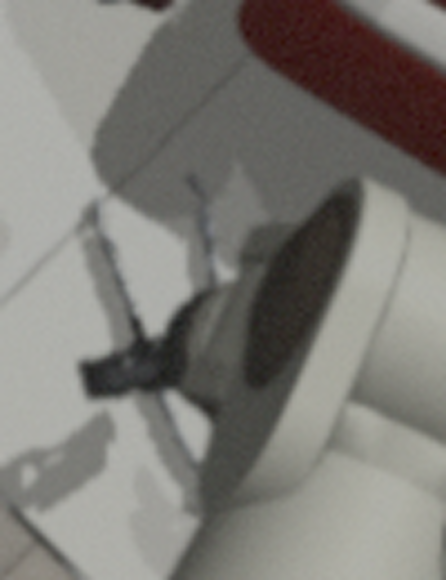

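Run:
```python
from h import *
t=np.array([.4761,-.2173]);yv=np.array([-.247,.969])
for zz in (.09,.1,.105,.11,.115):
    print(zz,[ (proj("scene",[*(t+yv*s),zz])[0]).round(1).tolist() for s in (.045,-.045)])
d=np.load("pics/scene1.npz")["d"];C=cloud("scene",d)
for u,v in ((314,236),(314,239),(314,241),(358,245),(358,249),(358,252)): print(u,v,C[v,u].round(4))
```

```text
0.09 [[314.7, 249.9], [355.0, 261.8]]
0.1 [[314.8, 245.4], [355.3, 257.2]]
0.105 [[314.8, 243.2], [355.4, 254.8]]
0.11 [[314.8, 240.9], [355.5, 252.5]]
0.115 [[314.9, 238.6], [355.7, 250.2]]
314 236 [ 0.4579 -0.1781  0.1247]
314 239 [ 0.4624 -0.1738  0.1151]
314 241 [ 0.4586 -0.1777  0.1134]
358 245 [ 0.4803 -0.2716  0.1323]
358 249 [ 0.4824 -0.2704  0.1228]
358 252 [ 0.6531 -0.1298  0.0017]
```

Call:
drive_tool:
  plan:
    - [1, [0.009, -0.027, -0.03], 0]
    - [1, [0, 0, -0.03], 0]
    - [1, [0, 0, 0], 0]
    - [1, [0, 0, 0], 0]
    - [1, [0, 0, 0], 0]

```text
time: 3.08
ee_pos: [0.4851, -0.2444, 0.0595]
tcp_rot: [-179.9, 0.1, -165.7]
wrist_force: [0.1, -0.4, -0.3]
opening: 0.0857
```

Call:
drive_tool:
  plan:
    - [1, [0, 0, -0.02], 0]
    - [1, [0, 0, -0.015], 0]
    - [1, [0, 0, 0], 0]
    - [0.85, [0, 0, 0], 0]
    - [0.75, [0, 0, 0], 0]
    - [0.7, [0, 0, 0], 0]
    - [0.65, [0, 0, 0], 0]
    - [0.62, [0, 0, 0], 0]
    - [0.62, [0, 0, 0], 0]
    - [0.62, [0, 0, 0], 0]
  grip_force: 40

```text
time: 4.32
ee_pos: [0.4854, -0.2449, 0.0249]
tcp_rot: [-179.9, 0.1, -165.7]
wrist_force: [-1.4, -0.2, 9.7]
opening: 0.0533
```

Run:
```python
from h import *
for n in("scene",):
    p,d=eyes.camera(n);np.savez(f"pics/{n}2.npz",p=p,d=d)
    x0,y0,x1,y1=dict(scene=(260,180,440,345),top=(330,140,430,270))[n]
    q=p[y0:y1,x0:x1];s=min(700/(x1-x0),580/(y1-y0));q=cv2.resize(q,None,fx=s,fy=s,interpolation=2);cv2.imwrite(f"pics/{n}2.png",q[...,::-1])
```

```text
(no output)
```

View pics/scene2.png

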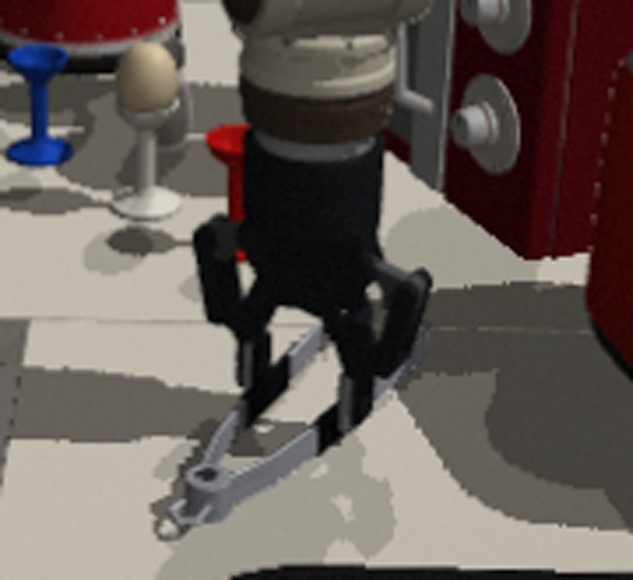

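Call:
drive_tool:
  plan:
    - [0.62, [0, 0, 0.01], 0]
    - [0.62, [0, 0, 0.02], 0]
    - [0.62, [0, 0, 0.03], 0]
    - [0.62, [0, 0, 0.03], 0]
    - [0.62, [0, 0, 0.03], 0]
    - [0.62, [0, 0, 0.02], 0]
    - [0.62, [0, 0, 0], 0]
    - [0.62, [0, 0, 0], 0]

```text
time: 5.38
ee_pos: [0.484, -0.2441, 0.162]
tcp_rot: [180.0, -0.0, -165.7]
wrist_force: [0.7, -0.2, -1.7]
opening: 0.0531
```

Run:
```python
from h import *
for n in("scene","top"):
    p,d=eyes.camera(n);np.savez(f"pics/{n}3.npz",p=p,d=d)
    x0,y0,x1,y1=dict(scene=(260,160,440,325),top=(330,120,430,270))[n]
    q=p[y0:y1,x0:x1];s=min(700/(x1-x0),580/(y1-y0));q=cv2.resize(q,None,fx=s,fy=s,interpolation=2);cv2.imwrite(f"pics/{n}3.png",q[...,::-1])
```

```text
(no output)
```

View pics/scene3.png

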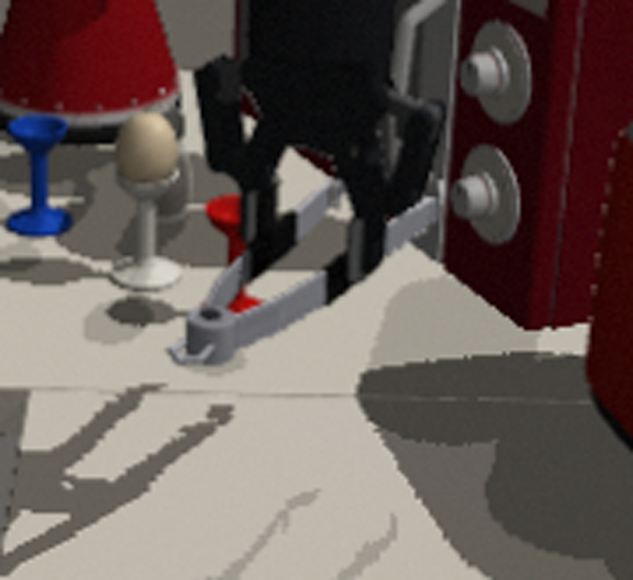

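View pics/top3.png

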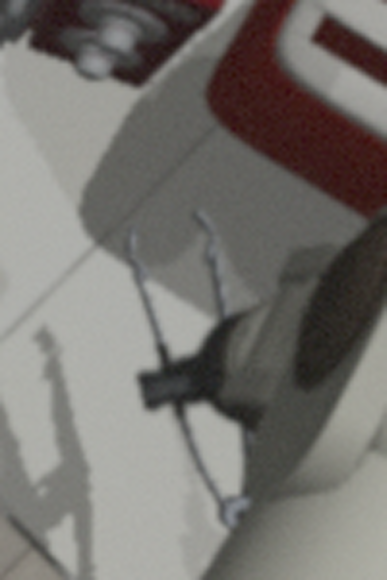

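Run:
```python
from h import *
d=np.load("pics/top3.npz")["d"];C=cloud("top",d)
w=C[150:265,345:405].reshape(-1,3)
e=np.array([.969,.247]);nn=np.array([-.247,.969]);t=np.array([.484,-.2441])
r=w[:,:2]-t;a=r@e;b=r@nn
for lo in np.arange(-.14,.14,.02):
    m=(a>=lo)&(a<lo+.02)&(abs(b)<.06)&(w[:,2]>.125)&(w[:,2]<.185)
    if m.sum():
        print(round(lo,2),m.sum(),"zmed",np.median(w[m,2]).round(4),"zmax",w[m,2].max().round(4),"b",b[m].min().round(3),b[m].max().round(3),"mid",((np.median(b[m&(b>0)]) if (m&(b>0)).any() else np.nan)/2+(np.median(b[m&(b<0)]) if (m&(b<0)).any() else np.nan)/2).round(4))
m=(abs(b)<.06)&(w[:,2]>.135)&(w[:,2]<.175)&(a>.03);print("tip a max",np.sort(a[m])[-6:].round(4))
m=(abs(b)<.03)&(w[:,2]>.135)&(w[:,2]<.175)&(a<-.06);print("rear min",np.sort(a[m])[:6].round(4))
```

```text
-0.12 22 zmed 0.1571 zmax 0.1603 b -0.001 0.011 mid 0.0033
-0.1 48 zmed 0.1552 zmax 0.164 b -0.012 0.013 mid 0.0017
-0.08 25 zmed 0.1526 zmax 0.1594 b -0.018 0.02 mid -0.0007
-0.06 31 zmed 0.1513 zmax 0.1595 b -0.022 0.021 mid -0.0006
-0.04 19 zmed 0.1558 zmax 0.1615 b 0.019 0.023 mid nan
-0.02 9 zmed 0.1593 zmax 0.1608 b 0.02 0.023 mid nan
0.0 9 zmed 0.156 zmax 0.1625 b 0.021 0.031 mid nan
0.02 28 zmed 0.1555 zmax 0.1621 b -0.027 0.026 mid -0.0002
0.04 41 zmed 0.155 zmax 0.161 b -0.03 0.026 mid -0.0003
0.06 44 zmed 0.1553 zmax 0.161 b -0.031 0.029 mid -0.0001
0.08 37 zmed 0.156 zmax 0.1616 b -0.033 0.03 mid -0.0007
0.1 21 zmed 0.1535 zmax 0.1608 b -0.029 0.028 mid -0.0008
tip a max [0.1097 0.1111 0.1119 0.1126 0.1133 0.1138]
rear min [-0.115  -0.112  -0.1104 -0.1087 -0.1086 -0.1077]
```

Call:
drive_tool:
  plan:
    - [0.62, [0, 0, 0.02], 0]
    - [0.62, [0.005, 0.03, 0.01], 0]
    - [0.62, [0.005, 0.03, 0], 0]
    - [0.62, [0.005, 0.03, 0], 0]
    - [0.62, [0.005, 0.03, 0], 0]
    - [0.62, [0.005, 0.03, 0], 0]
    - [0.62, [0.005, 0.03, 0], 0]
    - [0.62, [0.005, 0.03, 0], 0]
    - [0.62, [0, 0.027, 0], 0]
    - [0.62, [0, 0, 0], 0]

```text
time: 6.72
ee_pos: [0.519, -0.0058, 0.1919]
tcp_rot: [180.0, -0.1, -165.6]
wrist_force: [0.5, -0.3, -1.0]
opening: 0.0532
```

Call:
drive_tool:
  plan:
    - [0.62, [0, 0, 0], 0]
    - [0.62, [0, 0, 0], 0]

```text
time: 6.98
ee_pos: [0.5192, -0.008, 0.1926]
tcp_rot: [-180.0, -0.0, -165.8]
wrist_force: [-0.2, 0.6, -1.3]
opening: 0.0534
```

```bash
cat > look.py <<'E'
import sys
from h import *
s_=sys.argv[1]
for n in("scene","top"):
    p,d=eyes.camera(n);np.savez(f"pics/{n}{s_}.npz",p=p,d=d)
    x0,y0,x1,y1=dict(scene=(230,140,370,270),top=(240,120,360,240))[n]
    q=p[y0:y1,x0:x1];s=min(700/(x1-x0),580/(y1-y0));q=cv2.resize(q,None,fx=s,fy=s,interpolation=2);cv2.imwrite(f"pics/{n}{s_}.png",q[...,::-1])
E
python3 look.py 4
```

```text
(no output)
```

View pics/scene4.png

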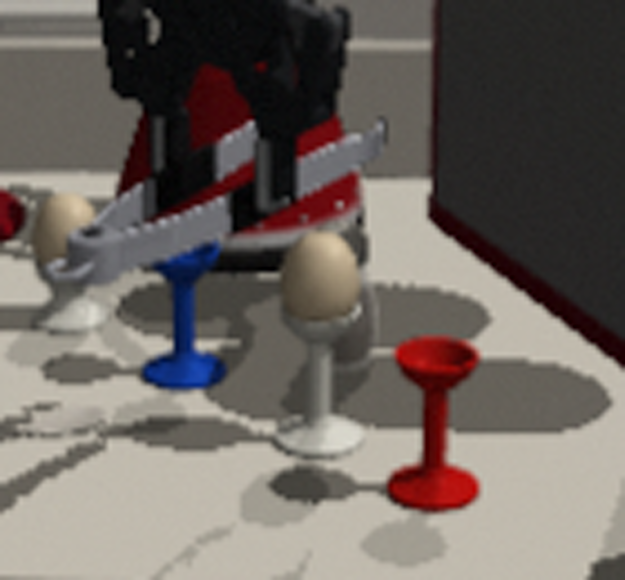

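View pics/top4.png

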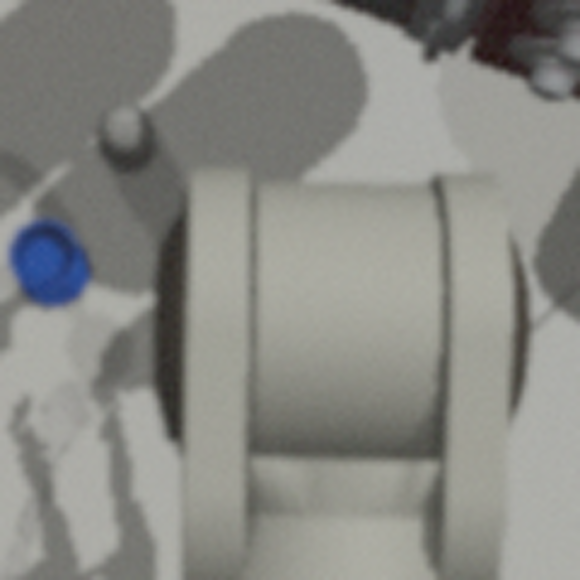

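```bash
python3 - <<'E'
from h import *
e=np.array([.969,.247]);nn=np.array([-.247,.969]);t=np.array([.5192,-.0075])
for z in (.168,.179,.19): print("tip R",z,(proj("scene",[*(t+.114*e-.031*nn),z])[0]).round(1))
print("obs tipR", 230+382/4.46,140+118/4.46, 140+148/4.46)
print("jaw", t+.095*e)
# egg in this scene, occlusion-free triang with scene ray constrained on depth
C=cloud("scene",np.load("pics/scene4.npz")["d"])
w=C[190:212,290:312].reshape(-1,3);w=w[(w[:,2]>.085)&(w[:,2]<.135)&(w[:,0]<.66)&(w[:,0]>.55)]
from scipy.optimize import least_squares
s=least_squares(lambda q:np.linalg.norm((w-[q[0],q[1],.096])/[.022,.022,.029],axis=1)-1,[.61,.015],loss="soft_l1",f_scale=.1);print(s.x,len(w))
E
sed -i 's/288,185,318,220/x/' egg.py
python3 - <<'E'
import numpy as np
E
```

```text
tip R 0.168 [318.1 174.1]
tip R 0.179 [318.2 169.7]
tip R 0.19 [318.3 165.2]
obs tipR 315.6502242152466 166.457399103139 173.18385650224215
jaw [0.611255 0.015965]
[0.6093443  0.01777804] 273
```

Call:
drive_tool:
  plan:
    - [0.62, [-0.001, 0.001, -0.015], 0]
    - [0.62, [0, 0, -0.015], 0]
    - [0.62, [0, 0, -0.01], 0]
    - [0.62, [0, 0, -0.01], 0]
    - [0.62, [0, 0, 0], 0]
    - [0.62, [0, 0, 0], 0]

```text
time: 7.82
ee_pos: [0.5185, -0.0062, 0.1432]
tcp_rot: [-180.0, 0.0, -165.7]
wrist_force: [-0.6, -0.4, -0.9]
opening: 0.0532
```

```bash
python3 look.py 5
```

```text
(no output)
```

View pics/scene5.png

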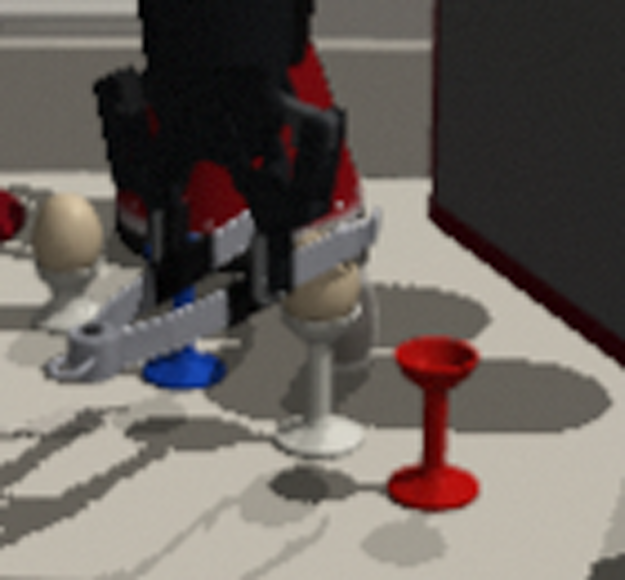

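Call:
drive_tool:
  plan:
    - [0.62, [0, 0, -0.005], 0]
    - [0.62, [0, 0, -0.005], 0]
    - [0.62, [0, 0, -0.005], 0]
    - [0.62, [0, 0, 0], 0]

```text
time: 8.43
ee_pos: [0.518, -0.0062, 0.1272]
tcp_rot: [180.0, -0.1, -165.7]
wrist_force: [-0.2, -0.6, 0.6]
opening: 0.0528
```

```bash
python3 look.py 6
```

```text
(no output)
```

View pics/scene6.png

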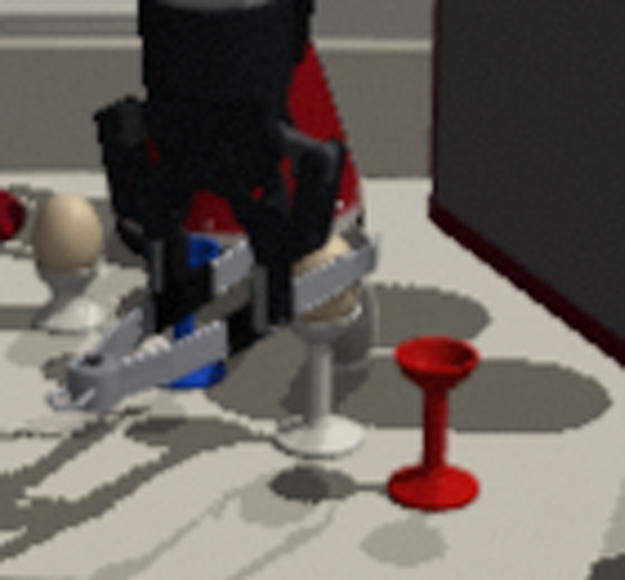

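Call:
drive_tool:
  plan:
    - [0.62, [0, 0, -0.005], 0]
    - [0.62, [0, 0, -0.006], 0]
    - [0.62, [0, 0, -0.006], 0]
    - [0.62, [0, 0, 0], 0]
    - [0.62, [0, 0, 0], 0]

```text
time: 9.15
ee_pos: [0.5183, -0.0062, 0.1109]
tcp_rot: [-180.0, 0.0, -165.7]
wrist_force: [-1.1, 0.8, -0.8]
opening: 0.0533
```

```bash
python3 look.py 7
```

```text
(no output)
```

View pics/scene7.png

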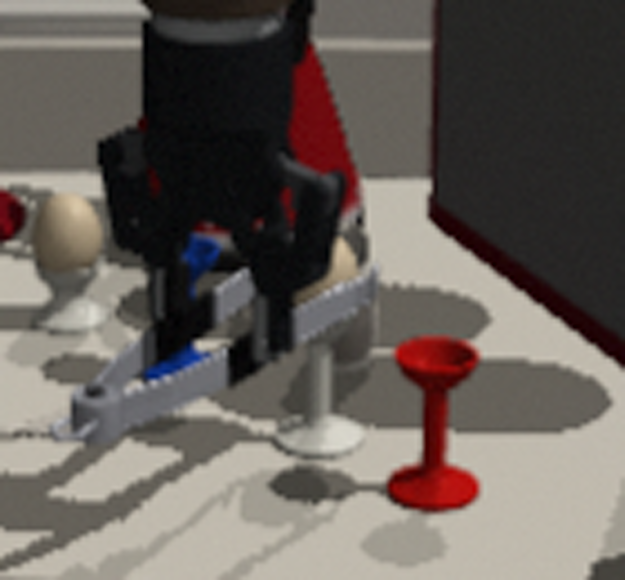

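Call:
drive_tool:
  plan:
    - [0.6, [0, 0, -0.001], 0]
    - [0.585, [0, 0, 0], 0]
    - [0.57, [0, 0, 0], 0]
    - [0.56, [0, 0, 0], 0]
    - [0.56, [0, 0, 0], 0]

```text
time: 9.88
ee_pos: [0.5183, -0.0062, 0.1098]
tcp_rot: [-180.0, 0.0, -165.7]
wrist_force: [0.9, 0.4, -1.0]
opening: 0.0482
```

```bash
python3 look.py 8
python3 - <<'E'
import numpy as np
from h import *
a=np.load("pics/scene7.npz")["p"].astype(int);b=np.load("pics/scene8.npz")["p"].astype(int)
# cup stem/foot shift
r=(slice(218,245),slice(285,315))
A=a[r].mean(2).astype(np.float32);B=b[r].mean(2).astype(np.float32)
print(cv2.phaseCorrelate(A,B,cv2.createHanningWindow(A.shape[::-1],cv2.CV_32F)))
E
```

```text
((0.005780089997598381, 0.5274805544422776), 0.9887210119653631)
```

View pics/scene8.png

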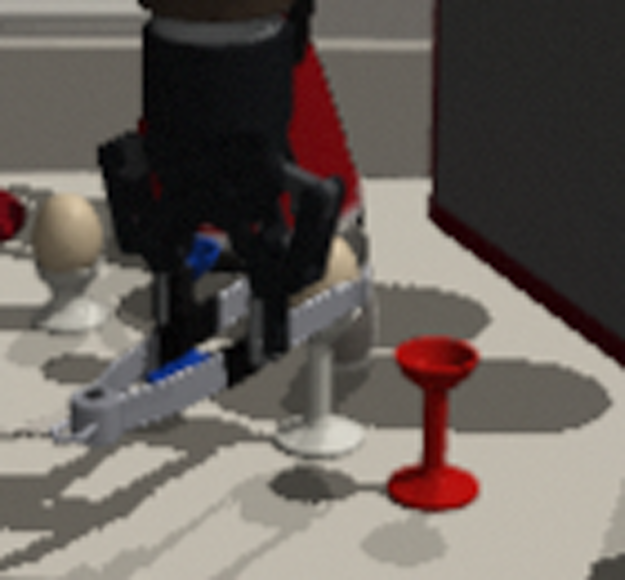

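Call:
drive_tool:
  plan:
    - [0.55, [0, 0, 0], 0]
    - [0.54, [0, 0, 0], 0]
    - [0.52, [0, 0, 0], 0]
    - [0.5, [0, 0, 0], 0]
    - [0.45, [0, 0, 0], 0]
    - [0.4, [0, 0, 0], 0]
    - [0.4, [0, 0, 0], 0]

```text
time: 10.85
ee_pos: [0.5183, -0.0062, 0.1098]
tcp_rot: [-180.0, 0.0, -165.7]
wrist_force: [-0.5, 0.5, 0.1]
opening: 0.0449
```

```bash
python3 look.py 9
python3 - <<'E'
import numpy as np
from h import *
a=np.load("pics/scene7.npz")["p"].astype(int);b=np.load("pics/scene9.npz")["p"].astype(int)
r=(slice(218,245),slice(285,315))
A=a[r].mean(2).astype(np.float32);B=b[r].mean(2).astype(np.float32)
print(cv2.phaseCorrelate(A,B,cv2.createHanningWindow(A.shape[::-1],cv2.CV_32F)))
E
```

```text
((0.018874693968312428, 0.5867098062787992), 1.0002770297321273)
```

View pics/scene9.png

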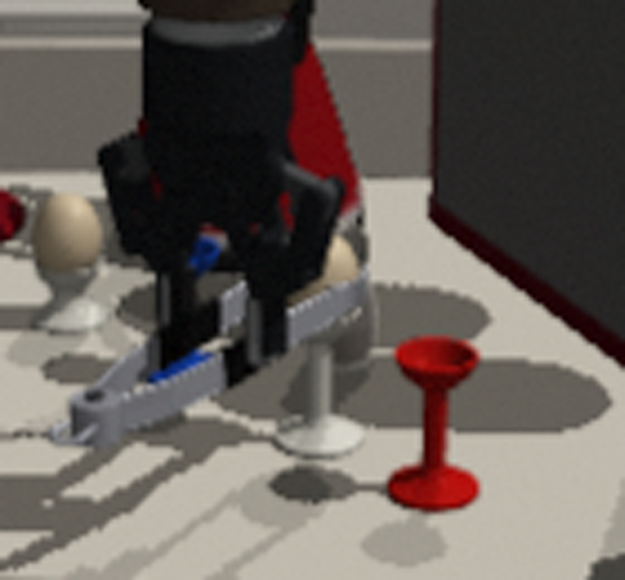

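Call:
drive_tool:
  plan:
    - [0.4, [0, 0, 0.005], 0]
    - [0.4, [0, 0, 0.005], 0]
    - [0.4, [0, 0, 0.005], 0]
    - [0.4, [0, 0, 0.005], 0]
    - [0.4, [0, 0, 0], 0]

```text
time: 11.58
ee_pos: [0.5186, -0.0062, 0.1304]
tcp_rot: [-180.0, 0.0, -165.7]
wrist_force: [0.2, 0.2, -2.3]
opening: 0.045
```

```bash
python3 look.py 10
```

```text
(no output)
```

View pics/scene10.png

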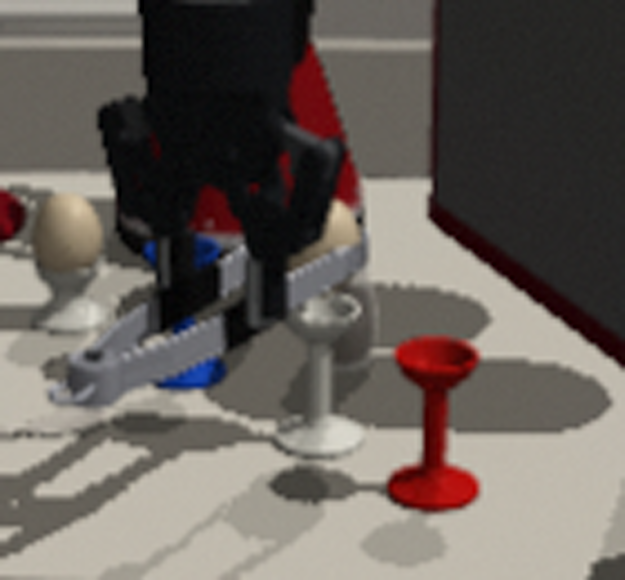

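Call:
drive_tool:
  plan:
    - [0.4, [0, 0, 0.01], 0]
    - [0.4, [0, 0, 0.013], 0]
    - [0.4, [0, 0, 0.015], 0]
    - [0.4, [0, 0, 0.015], 0]
    - [0.4, [0, 0, 0.015], 0]
    - [0.4, [0, 0, 0.013], 0]
    - [0.4, [0, 0, 0.011], 0]
    - [0.4, [0, 0, 0], 0]
    - [0.4, [0, 0, 0], 0]
    - [0.4, [0, 0, 0], 0]

```text
time: 12.92
ee_pos: [0.5181, -0.0062, 0.2212]
tcp_rot: [180.0, -0.1, -165.7]
wrist_force: [-0.1, -0.1, -2.2]
opening: 0.0447
```

```bash
python3 look.py 11
python3 - <<'E'
from h import *
for n in("scene",):
    p=np.load("pics/scene11.npz")["p"];cv2.imwrite("pics/scene11f.png",p[...,::-1])
C=cloud("scene",np.load("pics/scene11.npz")["d"]);p=np.load("pics/scene11.npz")["p"]
hsv=cv2.cvtColor(p,cv2.COLOR_RGB2HSV);m=(hsv[...,0]>8)&(hsv[...,0]<28)&(hsv[...,1]>45)
m[:, :285]=0;m[:,325:]=0;m[:130]=0;m[215:]=0
w=C[m];w=w[(w[:,0]>.55)&(w[:,0]<.68)];print(len(w),w.min(0).round(3),w.max(0).round(3),np.median(w,0).round(3))
a=np.load("pics/scene0.npz")["p"];r=(slice(212,245),slice(285,318))
print(cv2.phaseCorrelate(a[r].mean(2),p[r].mean(2).astype(float)))
E
```

```text
118 [ 0.587 -0.004  0.184] [0.62  0.02  0.233] [0.601 0.004 0.217]
((0.012499229056974315, -0.01007495911387224), 0.9942391789971667)
```

View pics/scene11f.png

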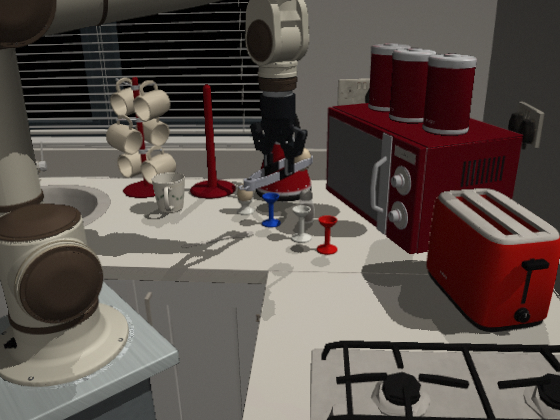

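View pics/scene11.png

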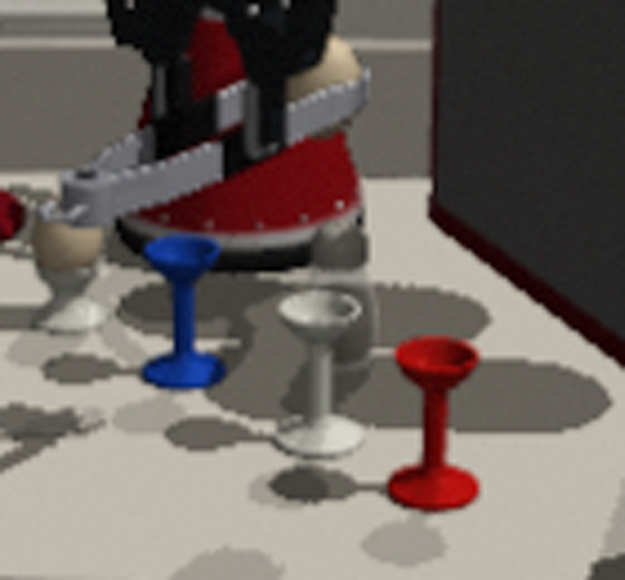

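```bash
python3 -c "
from workcell import job,monitor
print(job.job_done());o=monitor.get_obs();print(o['time'],o['opening'],o['wrist_force'])"
```

```text
the job is handed in; nothing more can be done
None
the job is handed in; nothing more can be done
```

The hot egg is out of the tall cup and held up in the tongs' jaws. I handed the job in at about 13 s with the gripper still squeezing the sleeves.

- **What I did:** I gripped the tongs across their sleeves and carried them over with the jaws open. I then lowered them around the egg, closed them and lifted straight up about 11 cm.
- **Egg:** the last scene picture shows it in the jaws. Its top measured about 0.233 m, so its lower end was roughly 97 mm above the cup's rim. The weight felt at the wrist was steady at about 2.2 N after the lift.
- **Cup and the other things:** between the first and last scene pictures the tall cup moved less than 0.02 pixel. Both cups, the other egg, the mug and the pepper shaker look to be in place. I did not measure the spoon at the end.
- **What disagreed or went unchecked:** the sleeves stopped at 44.8 mm apart, not the expected 47. I put this down to arm flex and gripping slightly above the egg's widest point. The arm blocked the top camera over the egg, so the final checks rest on the scene camera alone.

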